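# Open the vacuum valve beside the bonder workholder

### The job

Open the vacuum valve all the way: wind its handwheel anticlockwise by the crank grip, following the wheel as it rises, until you feel it come firmly up against its stop. Do not force it past the stop, then wind it back a quarter of a turn so that it cannot jam, and let go. Handle the wheel gently and leave the other things on the bench where they are.

Things in the scene. Friction and masses are not known exactly. Their poses are not given: they have to be found in the camera images.
- valve: Steel globe valve bolted to an aluminium foot plate 170 x 100 x 12 mm on the bench; a steel pipe 170 mm long runs along its x axis 50 mm above the bench. Origin on the bench under the stem axis, z up. Fixed for the whole job, but its place and yaw differ from day to day.
- handwheel: Dark steel handwheel, 3 spokes, rim circle 110 mm across of 11 mm round bar, on the rising stem. Origin on the stem axis in the rim's mid-plane; hub top 9 mm above it; z up, x towards the crank grip. Anticlockwise seen from above it rises 8 mm a turn, from 115 mm above the bench (shut) up to its stop. Found partly open, 1 to 2 turns short of the stop. It stays where it is left.
- spindle: Small square brass nut, 12 mm, at the wheel's centre: the end of the stem's spindle, same origin as the wheel. The wheel sits on it in a rubber bush that twists 1 rad for 3 N m. The stiff thread takes 4 to 6 N at the crank grip; it then runs 0.1 rad behind the wheel. The stop is solid and must be felt: there the force climbs some 1 N per mm of grip travel. 12 to 16 N is firm, 25 N too much.
- crank_grip (a point): Centre of the crank grip: an upright black plastic cylinder 18 mm in diameter and 50 mm tall (of which 40 mm straight) standing on the rim, 55 mm from the stem axis. It spins freely on its pin, so the hand may keep its own heading while going round. This point is 34 mm above the mid-plane of the rim; the straight part reaches 20 mm above and below it.
- workholder: Round white workholder with an aluminium top, 116 mm in diameter, 88 mm tall, fixed to the bench; origin at the centre of its underside. Leave alone.
- jar: Loose clear specimen jar, 48 mm in diameter, 55 mm tall; origin at the centre of its underside. Leave alone.
- tweezers: Loose steel tweezers lying flat, 126 mm long along their x axis, 6 mm thick; origin on the bench under the middle. Leave alone.
- driver: Loose small screwdriver lying along its x axis, 140 mm long; origin under the middle. Leave alone.

How it is judged:
On the way, in this order (a step that is already met when the one before it is completed fails the run):
1. the valve is wound fully open and the wheel pressed firmly against the stop (more than about 9 N at the grip) (z of spindle in the frame of valve above 0.1388 m and angle between the x axis of handwheel and the x axis of spindle, either way round above 0.165 rad), for 0.05 s.
2. the wheel is wound back about a quarter of a turn (z of spindle in the frame of valve between 0.1358 and 0.1382 m), for 0.2 s.
At the end, for the whole second after the job is handed in: the valve has been felt firmly against its stop and now stands still, let go, between 0.1 and 0.4 of a turn back from the stop (0.8 to 3.2 mm lower than at the stop) (all of step 2 and angular speed of handwheel below 0.05 rad/s); the robot touches nothing.
It fails at once if the wheel was forced (about 25 N or more at the grip, which twists its rubber bush by more than 0.47 rad) (angle between the x axis of handwheel and the x axis of spindle, either way round above 0.47 rad).
It fails at once if the jar was disturbed (distance of jar from where it was at the start of the episode above 0.015 m).
It fails at once if the tweezers were disturbed (distance of tweezers from where it was at the start of the episode above 0.015 m).
It fails at once if the screwdriver was disturbed (distance of driver from where it was at the start of the episode above 0.015 m).
It also fails if it takes over 70 s, if anything falls off the work surface, if the arm or the gripper's body presses on something with over 40 N, if the wrist force passes 120 N, or if a joint passes its speed limit or range.

### The arm

A 7-joint arm with a two-finger parallel gripper is mounted at the origin on the work surface. World frame = base frame: x ahead of the robot, y to its left, z up, the work surface at z = 0. Lengths are in m, angles in rad, forces in N, time in s.
With the tool pointing down it reaches from about 0.425 to 0.875 m from the base axis. Payload 4.7 kg.
Tool frame: the origin (TCP) lies on the centre line of the jaws, within the pads' length; the fingertips stand 19 mm ahead of it and the grasp point (between the pads) is the TCP; x points along the fingers, z is the direction in which the jaws open and shut, and the axes are right-handed (so a half turn about x gives the same grasp; the last joint's range is limited). The gripper opens to 87 mm and grips with 3 to 60 N. Pads are 19 mm wide; open, the fingers measure 117 mm over their backs; the gripper's body (75 mm by 190 mm) begins 51 mm behind the grasp point.
Start: joints at [-1.31, 0.321, -0.07, 1.45, 0.023, 1.371, -0.057], TCP at [0.159, 0.63, 0.242] pointing down, gripper open.
Joint ranges: [-2.86, 2.86], [-0.3, 2.09], [-1.38, 1.24], [0.06, 2.45], [-1.56, 4.7], [0.09, 2.05], [-2.69, 2.69]. Speed limits (rad/s): [2.57, 2.57, 3.14, 3.14, 3.14, 3.14, 3.14].

### API

Orientations are given as a rotation vector (axis times angle).
In Python, from bench import get_state, get_image, camera_info, close_job gives the robot as it stands.
- The arm moves only by the tool jog_arm, never from a script. Its argument "targets" is a list of rows, each a list of 7 numbers: the turn, a rotation vector about the tool's x, y, z in degrees, then the shift along the tool's x, y, z in cm, then the finger opening in cm, from 0 to 8.7. In form: [[wx, wy, wz, tx, ty, tz, jaw], ...]. A call has 1 to 10 rows; each row shifts and turns the commanded pose from where the row before left it, along the tool's axes as they then stand; what a row does not reach is not made up. A row lasts 1/8 s, in which the tool goes at most 62.5 mm and 10.7 degrees, less where a joint would pass 70% of its speed; a pose out of reach is approached as far as the arm can. A call is refused whole if a number of a shift passes 6.25 or a number of a turn 10.7, either way. A call with a gripper value outside its range is refused whole. The fingers move at their own pace and stop on an object; "squeeze" is the grip in N (left out, the last holds). Time passes only in rows, so rows that do not move let the fingers close. It gives the time, the measured TCP pose, the force and the opening at its end, in the units of the state.
- get_state(): the state, without advancing time (a new reading comes with each control period).
- get_image(name): name is "scene" or "top" or "wrist"; returns (picture, depth): 480x640x3 uint8, red, green, blue; 480x640 float32, m along the optical axis (not along the pixel's ray), 0 where there is no reading.
- camera_info(name): a dict with "intrinsics" (3x3 intrinsics, pixels), "world_from_camera" (4x4, takes a point from camera to world coordinates); the wrist camera has in their place "mount" (4x4, takes a point from camera to tool coordinates, whose origin is the TCP and whose axes are the tool frame's). Camera axes: x right, y up, looking along -z (the intrinsics and any distortion apply to the point x, -y, -z); pixel columns grow to the right and rows downward; lengths in m; the calibration is good to about 2 mm. A picture is of the moment at which its call begins: read the wrist's pose just before it. camera_info takes no time and is no camera call.
- close_job(): hands the job in, once; it reports no verdict.
The state is a dict: "time": time; "joint_positions": joint angles; "qd": joint speeds; "joint_torque": joint torques, N m; "position": TCP position; "tool_rot": TCP orientation; "ft_force": force on the tool from outside, world axes, zero at the start; "torque": the same for the moment, N m; "grip_width": opening from 0.0 (shut) to 1.0 (fully open).
Only numpy, scipy, OpenCV 4.12 (cv2) and the standard library are available. Lean on these libraries where they do the work, as an engineer would, in place of code of your own. Each camera call takes 0.05 s, during which the arm holds its last target.

## Working session

There is one attempt and no reset: what is moved stays moved. The work goes in short steps, Python scripts to look and compute and a tool call to move; the robot and the scene stay as the last step left them, time stands still between calls to the robot, and variables do not carry over. Pictures are saved under pics/ and viewed, and the job is handed in when it is done.

Besides the shell and the picture viewer there is one more tool, called as name([rows], argument=value, ...), one row to a line, values as JSON. jog_arm: Moves the arm, as the interface text tells. Its arguments: {"type":"object","properties":{"targets":{"type":"array"},"squeeze":{"type":"number"}},"required":["targets"]}

```bash
ls; mkdir -p pics; python3 - <<'E'
from bench import *
import cv2,numpy as np
s=get_state();print(s)
for n in("scene","top","wrist"):
    im,d=get_image(n);cv2.imwrite(f"pics/{n}0.png",im[:,:,::-1]);np.savez(f"pics/{n}0.npz",im=im,d=d)
    print(n,{k:np.round(v,4).tolist() if not isinstance(v,str) else v for k,v in camera_info(n).items()})
E
```

```text
pics
{'time': 0.0, 'joint_positions': array([-1.30992086,  0.32183822, -0.07005395,  1.45168277,  0.02259758,
        1.37079479, -0.05689092]), 'qd': array([ 2.27218221e-03, -3.31682386e-03, -1.53722898e-03,  5.02519032e-04,
       -7.42424636e-04, -4.31247665e-05, -5.16501831e-04]), 'joint_torque': array([ 1.93524215e-04, -4.91285598e+01, -4.04053247e-01, -3.12533891e+01,
       -6.40400453e-02,  4.38581093e-02,  1.70417215e-04]), 'position': array([0.15871823, 0.62978687, 0.24044745]), 'tool_rot': array([-1.02679782,  1.31737939,  1.02467477]), 'ft_force': array([ 0.54231592,  0.30507765, -1.17350756]), 'torque': array([ 0.03690992, -0.00664922,  0.02588549]), 'grip_width': 0.9981573814105599}
scene {'intrinsics': [[538.3001, 0.0, 323.9318], [0.0, 538.3001, 236.903], [0.0, 0.0, 1.0]], 'world_from_camera': [[0.7055, -0.4654, 0.5345, 1.0034], [0.7087, 0.4543, -0.5398, -0.4247], [0.0084, 0.7596, 0.6503, 0.6211], [0.0, 0.0, 0.0, 1.0]]}
top {'intrinsics': [[444.0409, 0.0, 319.3471], [0.0, 444.0409, 234.9467], [0.0, 0.0, 1.0]], 'world_from_camera': [[-0.0004, 0.9985, -0.0554, 0.5409], [-0.9995, 0.0012, 0.0302, 0.0059], [0.0302, 0.0554, 0.998, 0.7591], [0.0, 0.0, 0.0, 1.0]]}
wrist {'intrinsics': [[355.1202, 0.0, 320.4211], [0.0, 355.1202, 247.0855], [0.0, 0.0, 1.0]], 'mount': [[-0.0, 0.2921, -0.9564, -0.1422], [0.0002, 0.9564, 0.2921, 0.0818], [1.0, -0.0002, -0.0001, -0.0007], [0.0, 0.0, 0.0, 1.0]]}
```

View pics/scene0.png

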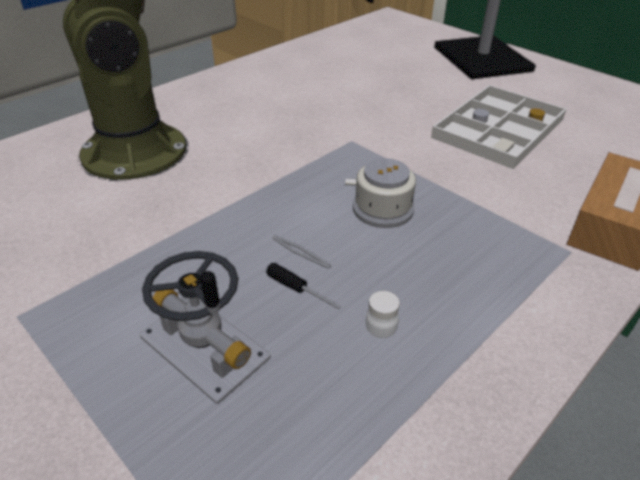

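View pics/top0.png

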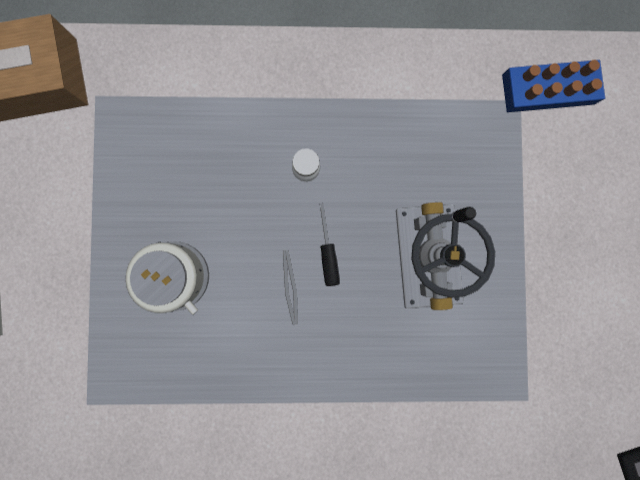

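View pics/wrist0.png

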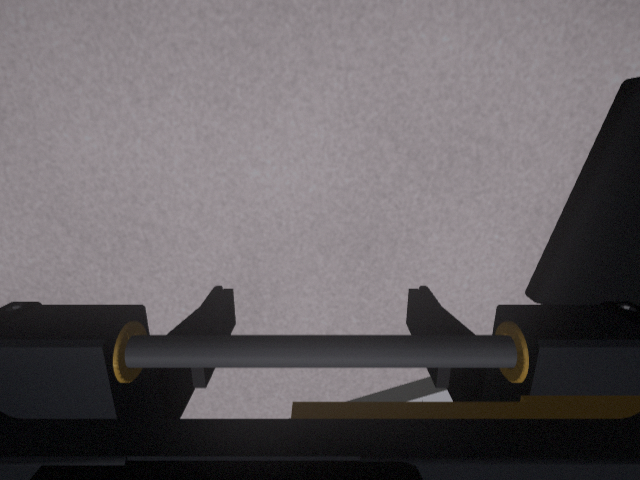

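The top view shows the wheel centred near (453,255), with the nut at (455,255) and the grip at (465,214). In the scene view the nut is near (190,281) and the grip near (210,290). Next I'll triangulate them.

```bash
cat > h.py <<'E'
from bench import *
import cv2,numpy as np
from scipy.spatial.transform import Rotation as R
def ray(n,u,v):
    c=camera_info(n);K=np.array(c["intrinsics"]);T=np.array(c["world_from_camera"])
    d=np.array([(u-K[0,2])/K[0,0],-(v-K[1,2])/K[1,1],-1.]);return T[:3,3],T[:3,:3]@d
def plane(n,u,v,z):
    o,d=ray(n,u,v);return o+d*(z-o[2])/d[2]
def tri(a,b):
    (o1,d1),(o2,d2)=a,b
    A=np.c_[d1,-d2];t=np.linalg.lstsq(A,o2-o1,rcond=None)[0]
    p,q=o1+d1*t[0],o2+d2*t[1];return (p+q)/2,np.linalg.norm(p-q)
def cloud(n,d):
    v,u=np.mgrid[0:480,0:640];c=camera_info(n);K=np.array(c["intrinsics"]);T=np.array(c["world_from_camera"])
    P=np.stack([(u-K[0,2])/K[0,0]*d,-(v-K[1,2])/K[1,1]*d,-d],-1);return P@T[:3,:3].T+T[:3,3]
E
python3 - <<'E'
from h import *
cen={}
for n,(x0,y0,x1,y1) in dict(top=(435,235,475,275),scene=(175,265,205,295)).items():
    z=np.load(f"pics/{n}0.npz");im,d=z['im'],z['d']
    hsv=cv2.cvtColor(im,cv2.COLOR_RGB2HSV)
    m=cv2.inRange(hsv,(10,120,60),(35,255,255));mm=m*0;mm[y0:y1,x0:x1]=m[y0:y1,x0:x1]
    nn,l,st,ce=cv2.connectedComponentsWithStats(mm);print(n,st[1:].tolist(),ce[1:].tolist())
    i=1+np.argmax(st[1:,4]);cen[n]=ce[i];P=cloud(n,d);print(' depth nut',np.median(P[l==i],0))
    # dark points above 0.1
    g=im.max(2);W=(g<70)&(d>0)&(P[...,2]>0.10)&(P[...,2]<0.25)&(P[...,0]>.4)&(P[...,0]<.75)&(P[...,1]<-.05)&(P[...,1]>-.35)
    Q=P[W];print(len(Q),np.histogram(Q[:,2],bins=np.arange(.1,.22,.005)))
    G=Q[Q[:,2]>np.median(Q[:,2])+.025];print(' grip pts',len(G),G.mean(0),G.min(0),G.max(0))
    rim=W&(abs(P[...,2]-np.median(Q[:,2]))<.02)
    cv2.imwrite(f"pics/m_{n}.png",(W*255).astype(np.uint8)[:, :])
    crop=im[180:330,390:510] if n=='top' else im[230:340,120:270]
    cv2.imwrite(f"pics/crop_{n}.png",cv2.resize(crop[:,:,::-1],None,fx=5 if n!='top' else 4,fy=5 if n!='top' else 4,interpolation=cv2.INTER_CUBIC))
print(tri(ray('top',*cen['top']),ray('scene',*cen['scene'])))
E
```

```text
top [[451, 246, 9, 14, 84]] [[454.7142857142857, 254.20238095238096]]
 depth nut [ 0.54867354 -0.20373185  0.13963296]
2494 (array([   0,    0,    0,    0,    5,   22,  853, 1360,    5,   13,   17,
         13,   15,   18,   18,   17,   22,  109,    7,    0,    0,    0,
          0]), array([0.1  , 0.105, 0.11 , 0.115, 0.12 , 0.125, 0.13 , 0.135, 0.14 ,
       0.145, 0.15 , 0.155, 0.16 , 0.165, 0.17 , 0.175, 0.18 , 0.185,
       0.19 , 0.195, 0.2  , 0.205, 0.21 , 0.215]))
 grip pts 203 [ 0.60137091 -0.20468603  0.18210638] [ 0.59368869 -0.21480271  0.16111533] [ 0.60947873 -0.19911975  0.19067345]
scene [[183, 274, 14, 12, 117], [175, 293, 1, 1, 1]] [[189.98290598290598, 279.71794871794873], [175.0, 293.0]]
 depth nut [ 0.54798671 -0.20319009  0.13857229]
2692 (array([   1,    6,    3,    1,   22,  139, 1132,  870,   30,   42,   42,
         43,   51,   46,   42,   48,   55,  116,    3,    0,    0,    0,
          0]), array([0.1  , 0.105, 0.11 , 0.115, 0.12 , 0.125, 0.13 , 0.135, 0.14 ,
       0.145, 0.15 , 0.155, 0.16 , 0.165, 0.17 , 0.175, 0.18 , 0.185,
       0.19 , 0.195, 0.2  , 0.205, 0.21 , 0.215]))
 grip pts 360 [ 0.60490995 -0.21022057  0.17775109] [ 0.59318777 -0.2168068   0.16012359] [ 0.61023309 -0.20126743  0.19020474]
(array([ 0.54843029, -0.20350072,  0.13926271]), np.float64(6.527647475719699e-05))
```

View pics/crop_top.png

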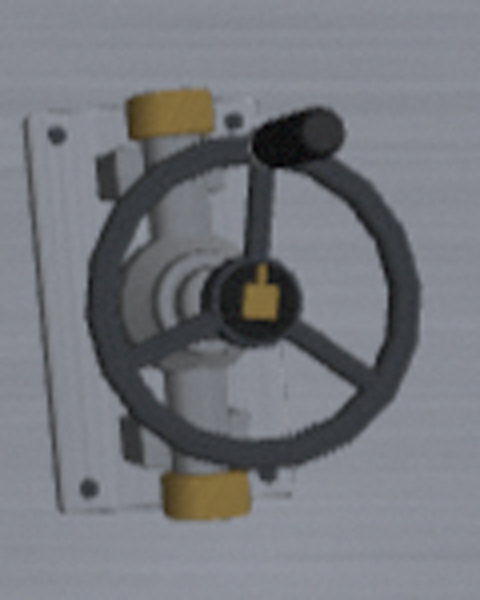

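View pics/crop_scene.png

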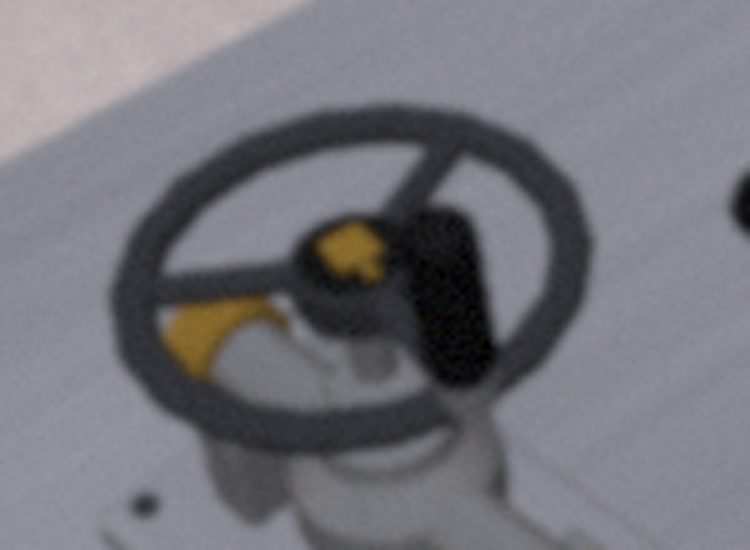

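```bash
python3 - <<'E'
from h import *
from scipy.optimize import least_squares
s=get_state();print(R.from_rotvec(s['tool_rot']).as_matrix().round(3))
Qs=[];Gs=[]
for n in('top','scene'):
    z=np.load(f"pics/{n}0.npz");im,d=z['im'],z['d'];P=cloud(n,d)
    g=im.max(2);W=(d>0)&(g<75)&(P[...,2]>0.10)&(P[...,2]<0.2)&(np.hypot(P[...,0]-.548,P[...,1]+.2035)<.08)
    Q=P[W];r=np.hypot(Q[:,0]-.548,Q[:,1]+.2035)
    rim=Q[(r>.04)&(abs(Q[:,2]-.133)<.01)];Qs.append(rim)
    G=Q[(Q[:,2]>.148)];Gs.append(G)
    f=least_squares(lambda p:np.hypot(np.hypot(rim[:,0]-p[0],rim[:,1]-p[1])-p[3],rim[:,2]-p[2])-.0055,[.548,-.2035,.13,.055],loss='soft_l1',f_scale=.002)
    print(n,'torus',f.x.round(4),np.sqrt(np.mean(f.fun**2)).round(4),'rimtop',np.percentile(rim[:,2],95).round(4))
    S=G[G[:,2]<.183]
    f=least_squares(lambda p:np.hypot(S[:,0]-p[0],S[:,1]-p[1])-.009,[.602,-.207],loss='soft_l1',f_scale=.002)
    t=G[G[:,2]>.183];print(' grip',f.x.round(4),len(S),np.sqrt(np.mean(f.fun**2)).round(4),'top',np.median(t,0).round(4))
# triangulated grip top: near-top-end pixel centroids
E
```

```text
[[-0.    -0.97   0.244]
 [-0.001  0.244  0.97 ]
 [-1.    -0.    -0.001]]
top torus [ 0.548  -0.2038  0.131   0.054 ] 0.0017 rimtop 0.1375
 grip [ 0.6029 -0.2086] 111 0.0003 top [ 0.6017 -0.2061  0.1883]
scene torus [ 0.5456 -0.2028  0.1306  0.0542] 0.0018 rimtop 0.137
 grip [ 0.5998 -0.2072] 330 0.0006 top [ 0.6033 -0.2093  0.1877]
```

jog_arm([
  [5.2, 0, 0, -0.2, -5.9, -0.27, 8.7],
  [5.2, 0, 0, -0.2, -5.9, -0.27, 8.7],
  [5.2, 0, 0, -0.2, -5.9, -0.27, 8.7],
  [5.2, 0, 0, -0.2, -5.9, -0.27, 8.7],
  [5.2, 0, 0, -0.2, -5.9, -0.27, 8.7],
  [5.2, 0, 0, -0.2, -5.9, -0.27, 8.7],
  [5.2, 0, 0, -0.2, -5.9, -0.27, 8.7],
  [5.2, 0, 0, -0.2, -5.9, -0.27, 8.7],
  [5.2, 0, 0, -0.2, -5.9, -0.27, 8.7],
])

```text
time: 1.27
position: [0.5696, 0.3135, 0.2592]
tool_rot: [-0.396, 1.535, 0.395]
ft_force: [-0.1, -0.3, 0.5]
grip_width: 1.003
```

jog_arm([
  [5.2, 0, 0, 0, -5.9, -0.27, 8.7],
  [5.2, 0, 0, 0, -5.9, -0.27, 8.7],
  [5.2, 0, 0, 0, -5.9, -0.27, 8.7],
  [5.2, 0, 0, 0, -5.9, -0.27, 8.7],
  [5.2, 0, 0, 0, -5.9, -0.27, 8.7],
  [5.2, 0, 0, 0, -5.9, -0.27, 7],
  [5.2, 0, 0, 0, -5.9, -0.27, 6],
  [5.2, 0, 0, 0, -5.9, -0.27, 6],
  [0, 0, 0, 0, 0, 0, 6],
])

```text
time: 2.4
position: [0.6326, -0.1506, 0.2598]
tool_rot: [0.178, 1.564, -0.184]
ft_force: [0.8, 1.1, -0.6]
grip_width: 0.709
```

```bash
python3 - <<'E'
from h import *
s=get_state();print(s['time'],s['position'],R.from_rotvec(s['tool_rot']).as_matrix().round(3),s['joint_positions'].round(2))
im,d=get_image('wrist');cv2.imwrite("pics/w1.png",im[:,:,::-1])
np.savez('pics/w1.npz',im=im,d=d,p=s['position'],r=s['tool_rot'])
E
```

```text
2.4 [ 0.63259956 -0.15058333  0.25983361] [[-0.001  0.228  0.974]
 [-0.004  0.974 -0.228]
 [-1.    -0.004  0.   ]] [-0.28  0.35  0.61  1.44 -0.2   1.41  0.11]
```

View pics/w1.png

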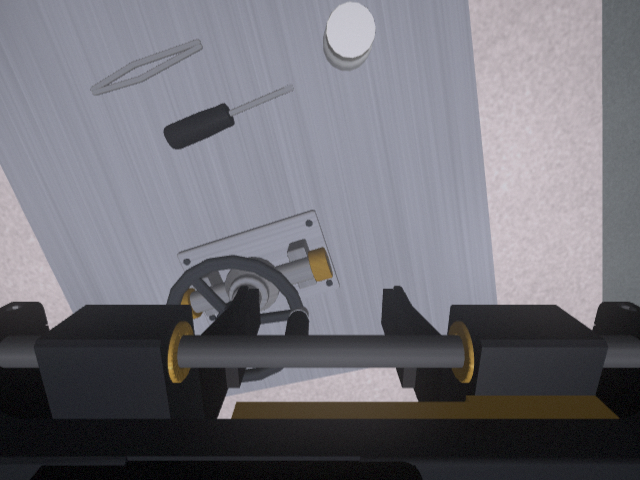

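The wrist view shows the grip's top at about (298,318), just above the gripper rod. I'll check that ray against the triangulated position.

```bash
python3 - <<'E'
from h import *
z=np.load('pics/w1.npz');c=camera_info('wrist');K=np.array(c['intrinsics']);M=np.array(c['mount'])
T=np.eye(4);T[:3,:3]=R.from_rotvec(z['r']).as_matrix();T[:3,3]=z['p'];W=T@M
for u,v,h in((298,318,.188),(298,318,.175)):
    d=W[:3,:3]@np.array([(u-K[0,2])/K[0,0],-(v-K[1,2])/K[1,1],-1]);o=W[:3,3]
    print(o+d*(h-o[2])/d[2])
d=z['d'];im=z['im']
cv2.imwrite('pics/w1c.png',cv2.resize(im[230:400,150:420,::-1],None,fx=2.9,fy=2.9))
v,u=np.mgrid[300:332,285:312];dd=d[300:332,285:312]
P=np.stack([(u-K[0,2])/K[0,0]*dd,-(v-K[1,2])/K[1,1]*dd,-dd],-1)@W[:3,:3].T+W[:3,3]
m=(P[...,2]>.15)&(P[...,2]<.2)&(dd>0);print(m.sum(),np.median(P[m],0),P[m].min(0),P[m].max(0))
g=np.array([.6015,-.208,.168]);print('delta tool',T[:3,:3].T@(g-z['p'])*100)
E
```

```text
[ 0.60852655 -0.18152823  0.188     ]
[ 0.60602231 -0.18819248  0.175     ]
308 [ 0.60191078 -0.199683    0.16092632] [ 0.59164336 -0.20881485  0.15006639] [ 0.60805049 -0.19795928  0.17356546]
delta tool [ 9.20743264 -6.26476553 -1.71714434]
```

View pics/w1c.png

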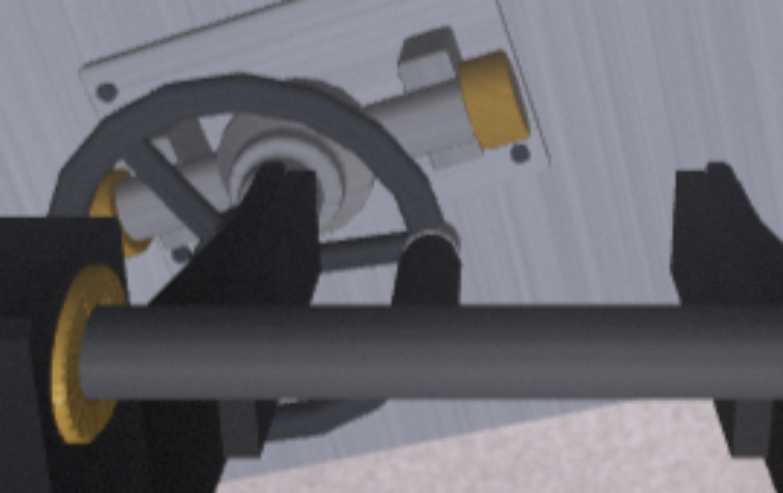

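jog_arm([
  [0, 0, 0, 0, -3.1, -0.85, 5],
  [0, 0, 0, 0, -3.15, -0.85, 5],
  [0, 0, 0, 2, 0, 0, 5],
  [0, 0, 0, 3, 0, 0, 5],
  [0, 0, 0, 3, 0, 0, 5],
  [0, 0, 0, 1.2, 0, 0, 5],
  [0, 0, 0, 0, 0, 0, 5],
])

```text
time: 3.32
position: [0.6049, -0.1981, 0.1665]
tool_rot: [0.171, 1.566, -0.17]
ft_force: [1.1, -0.3, 0.8]
grip_width: 0.574
```

```bash
python3 - <<'E'
from h import *
s=get_state();print(s['time'],s['position'],s['ft_force'],s['torque'],R.from_rotvec(s['tool_rot']).as_matrix().round(3),s['joint_positions'].round(2))
for n in('wrist','scene'):
    im,d=get_image(n);
    if n=='scene': im=cv2.resize(im[180:340,100:300],None,fx=3.5,fy=3.5)
    cv2.imwrite(f"pics/{n}2.png",im[:,:,::-1])
E
```

```text
3.325 [ 0.60486174 -0.19814905  0.16648528] [ 1.08259209 -0.28857893  0.75421284] [-0.08841908  0.04789223  0.00911505] [[-0.002  0.215  0.977]
 [ 0.001  0.977 -0.215]
 [-1.     0.    -0.002]] [-0.21  0.38  0.61  1.6  -0.23  1.23  0.23]
```

View pics/wrist2.png

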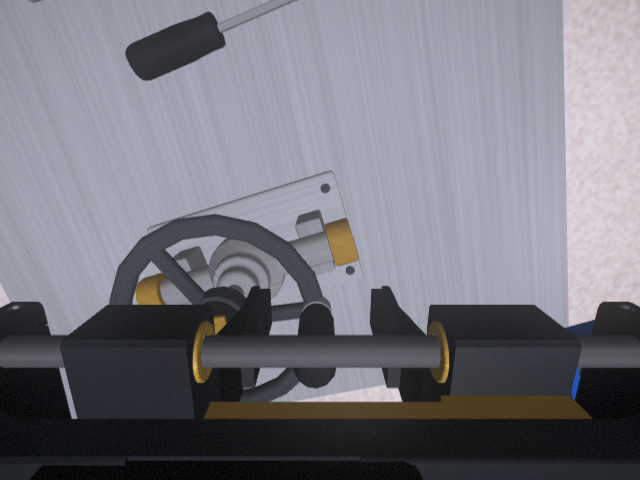

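View pics/scene2.png

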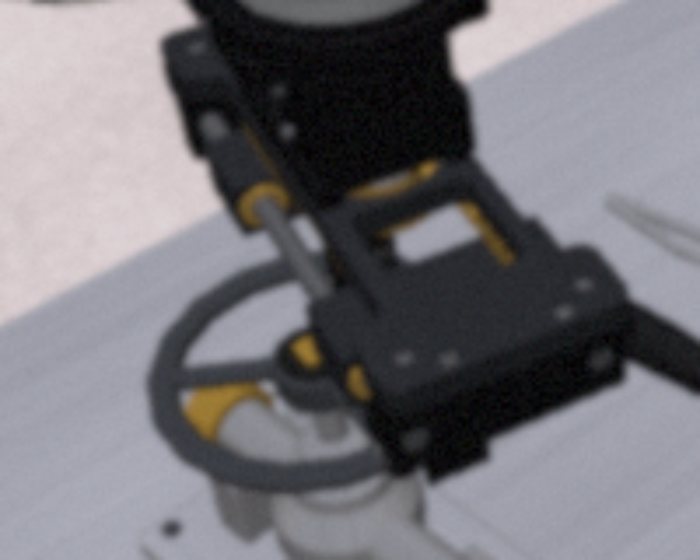

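The wrist view shows the grip standing between the fingers at about (317,345). The TCP is still about 1 cm short along -y, so I'll make that up.

jog_arm([
  [0, 0, 0, 0, -1.05, -0.1, 4.5],
  [0, 0, 0, 0, 0, 0, 4],
])

```text
time: 3.68
position: [0.6013, -0.2119, 0.1686]
tool_rot: [0.173, 1.562, -0.174]
ft_force: [-1.2, -0.1, -0.3]
grip_width: 0.492
```

jog_arm([
  [0, 0, 0, 0, 0.25, 0, 3],
  [0, 0, 0, 0, 0, 0, 2],
  [0, 0, 0, 0, 0, 0, 0],
  [0, 0, 0, 0, 0, 0, 0],
  [0, 0, 0, 0, 0, 0, 0],
], squeeze=30)

```text
time: 4.3
position: [0.6011, -0.2072, 0.1672]
tool_rot: [0.172, 1.566, -0.172]
ft_force: [-5.1, 1.5, 1.2]
grip_width: 0.198
```

```bash
python3 - <<'E'
from h import *
s=get_state();print(s['time'],s['position'],s['ft_force'],s['torque'],s['grip_width']*87,R.from_rotvec(s['tool_rot']).as_matrix().round(3))
im,d=get_image('wrist')
s=get_state();print(s['time'],s['position'],s['ft_force'],s['grip_width']*87)
cv2.imwrite(f"pics/w3.png",im[:,:,::-1])
E
```

```text
4.3 [ 0.60108035 -0.20718061  0.16721341] [-5.12577795  1.45848643  1.24101005] [0.14025936 1.17949597 0.03656818] 17.256732121074407 [[-0.002  0.217  0.976]
 [ 0.001  0.976 -0.217]
 [-1.     0.    -0.002]]
4.35 [ 0.60111518 -0.20720336  0.16718987] [-5.21352716  0.9415054   1.35878058] 17.03402224839843
```

View pics/w3.png

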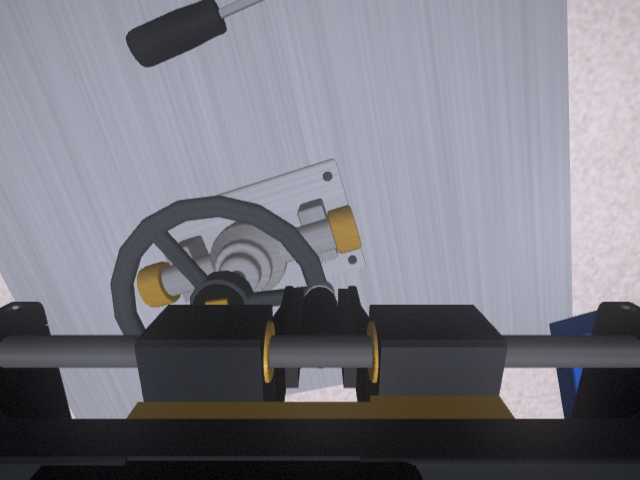

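```bash
cat > arc.py <<'E'
from h import *
import sys
# arc from current measured/assumed phi: args phi0 step n cx cy [r]
def arc(phi0,step,n,r=.055,rise=8.,Rm=None):
    if Rm is None: Rm=R.from_rotvec(get_state()['tool_rot']).as_matrix()
    out=[]
    for i in range(n):
        a,b=np.radians(phi0+i*step),np.radians(phi0+(i+1)*step)
        d=np.array([r*(np.cos(b)-np.cos(a)),r*(np.sin(b)-np.sin(a)),rise*1e-3*step/360])
        out.append((Rm.T@d*100).round(2))
    return out
def rep(cx=.547,cy=-.2035):
    s=get_state();p=s['position'];f=s['ft_force'];v=p[:2]-[cx,cy]
    ph=np.arctan2(v[1],v[0]);t=np.array([-np.sin(ph),np.cos(ph)]);u=v/np.hypot(*v)
    print('t',s['time'],'pos',p.round(4),'phi',np.degrees(ph).round(2),'r',np.hypot(*v).round(4),'Ft',(f[:2]@t).round(2),'Fr',(f[:2]@u).round(2),'Fz',f[2].round(2),'w',s['grip_width']*87,'q',s['joint_positions'].round(2))
E
python3 -c "
from arc import *
rep()
for r in arc(-4,8,8): print(r.tolist())"
```

```text
t 4.35 pos [ 0.6011 -0.2072  0.1672] phi -3.91 r 0.0542 Ft 0.58 Fr -5.27 Fz 1.36 w 17.03402224839843 q [-0.2   0.38  0.62  1.6  -0.23  1.24  0.24]
[-0.02, 0.75, -0.17]
[-0.02, 0.72, -0.27]
[-0.02, 0.67, -0.37]
[-0.02, 0.62, -0.46]
[-0.02, 0.55, -0.54]
[-0.02, 0.47, -0.61]
[-0.02, 0.38, -0.67]
[-0.02, 0.28, -0.71]
```

jog_arm([
  [0, 0, 0, -0.02, 0.75, -0.2, 0],
  [0, 0, 0, -0.02, 0.72, -0.3, 0],
  [0, 0, 0, -0.02, 0.67, -0.37, 0],
  [0, 0, 0, -0.02, 0.62, -0.46, 0],
])

```text
time: 4.85
position: [0.5963, -0.1799, 0.1684]
tool_rot: [0.169, 1.559, -0.176]
ft_force: [1.4, -5.7, -5.6]
grip_width: 0.2
```

```bash
python3 -c "
from arc import *
rep()
for r in arc(28,8,10): print(r.tolist())"
```

```text
t 4.85 pos [ 0.5963 -0.1799  0.1684] phi 25.52 r 0.0547 Ft -5.74 Fr -1.16 Fz -5.56 w 17.368539641700767 q [-0.25  0.34  0.61  1.64 -0.2   1.22  0.19]
[-0.02, 0.55, -0.54]
[-0.02, 0.47, -0.61]
[-0.02, 0.38, -0.67]
[-0.02, 0.28, -0.71]
[-0.02, 0.18, -0.75]
[-0.02, 0.07, -0.76]
[-0.02, -0.04, -0.77]
[-0.02, -0.14, -0.75]
[-0.02, -0.25, -0.73]
[-0.02, -0.34, -0.69]
```

jog_arm([
  [0, 0, 0, 0, 0.55, -0.54, 0],
  [0, 0, 0, 0, 0.47, -0.61, 0],
  [0, 0, 0, -0.01, 0.38, -0.67, 0],
  [0, 0, 0, -0.02, 0.28, -0.71, 0],
  [0, 0, 0, -0.02, 0.18, -0.75, 0],
  [0, 0, 0, -0.02, 0.07, -0.76, 0],
])

```text
time: 5.6
position: [0.5632, -0.1498, 0.1697]
tool_rot: [0.17, 1.555, -0.172]
ft_force: [6.1, -2.7, -5.0]
grip_width: 0.196
```

```bash
python3 -c "
from arc import *
rep()
for r in arc(76,8,10): print(r.tolist())"
```

```text
t 5.6 pos [ 0.5632 -0.1498  0.1697] phi 73.23 r 0.0561 Ft -6.6 Fr -0.79 Fz -5.03 w 17.01729248288258 q [-0.31  0.24  0.61  1.74 -0.15  1.19  0.12]
[-0.02, -0.03, -0.77]
[-0.02, -0.14, -0.75]
[-0.02, -0.24, -0.73]
[-0.02, -0.34, -0.69]
[-0.02, -0.43, -0.63]
[-0.02, -0.52, -0.57]
[-0.02, -0.59, -0.49]
[-0.02, -0.65, -0.4]
[-0.02, -0.7, -0.31]
[-0.02, -0.74, -0.2]
```

jog_arm([
  [0, 0, 0, 0, -0.03, -0.77, 0],
  [0, 0, 0, 0, -0.14, -0.75, 0],
  [0, 0, 0, -0.01, -0.24, -0.73, 0],
  [0, 0, 0, -0.02, -0.34, -0.69, 0],
  [0, 0, 0, -0.02, -0.43, -0.63, 0],
  [0, 0, 0, -0.02, -0.52, -0.57, 0],
  [0, 0, 0, -0.02, -0.59, -0.49, 0],
  [0, 0, 0, -0.02, -0.65, -0.4, 0],
])

```text
time: 6.6
position: [0.5071, -0.1632, 0.1708]
tool_rot: [0.173, 1.559, -0.165]
ft_force: [2.0, 8.0, -0.1]
grip_width: 0.195
```

```bash
python3 -c "
from arc import *
rep()
for r in arc(140,8,10): print(r.tolist())"
```

```text
t 6.6 pos [ 0.5071 -0.1632  0.1708] phi 134.71 r 0.0567 Ft -7.03 Fr 4.29 Fz -0.08 w 16.990907371496146 q [-0.32  0.13  0.63  1.86 -0.09  1.18  0.13]
[-0.02, -0.7, -0.31]
[-0.02, -0.74, -0.21]
[-0.02, -0.76, -0.1]
[-0.02, -0.77, 0.0]
[-0.02, -0.76, 0.11]
[-0.02, -0.74, 0.22]
[-0.02, -0.7, 0.32]
[-0.02, -0.65, 0.41]
[-0.02, -0.58, 0.5]
[-0.02, -0.51, 0.57]
```

jog_arm([
  [0, 0, 0, -0.02, -0.66, -0.39, 0],
  [0, 0, 0, -0.02, -0.74, -0.21, 0],
  [0, 0, 0, -0.02, -0.76, -0.1, 0],
  [0, 0, 0, -0.02, -0.77, 0, 0],
  [0, 0, 0, -0.02, -0.76, 0.11, 0],
  [0, 0, 0, -0.02, -0.74, 0.22, 0],
  [0, 0, 0, -0.02, -0.7, 0.32, 0],
  [0, 0, 0, -0.02, -0.65, 0.41, 0],
])

```text
time: 7.6
position: [0.495, -0.2225, 0.1718]
tool_rot: [0.174, 1.566, -0.168]
ft_force: [-6.1, 4.6, 3.3]
grip_width: 0.196
```

```bash
python3 -c "
from arc import *
rep()
for r in arc(204,8,10): print(r.tolist())"
```

```text
t 7.6 pos [ 0.495  -0.2225  0.1718] phi -159.87 r 0.0553 Ft -6.44 Fr 4.09 Fz 3.34 w 17.088642243461543 q [-0.24  0.16  0.68  1.83 -0.11  1.19  0.26]
[-0.02, -0.58, 0.5]
[-0.02, -0.51, 0.57]
[-0.02, -0.42, 0.64]
[-0.02, -0.33, 0.69]
[-0.02, -0.23, 0.73]
[-0.02, -0.13, 0.76]
[-0.02, -0.02, 0.77]
[-0.02, 0.09, 0.76]
[-0.02, 0.19, 0.74]
[-0.02, 0.29, 0.71]
```

jog_arm([
  [0, 0, 0, -0.04, -0.63, 0.42, 0],
  [0, 0, 0, -0.04, -0.51, 0.57, 0],
  [0, 0, 0, -0.03, -0.42, 0.64, 0],
  [0, 0, 0, -0.02, -0.33, 0.69, 0],
  [0, 0, 0, -0.02, -0.23, 0.73, 0],
  [0, 0, 0, -0.02, -0.13, 0.76, 0],
  [0, 0, 0, -0.02, -0.02, 0.77, 0],
  [0, 0, 0, -0.02, 0.09, 0.76, 0],
])

```text
time: 8.6
position: [0.5419, -0.2568, 0.1733]
tool_rot: [0.173, 1.567, -0.171]
ft_force: [-6.0, 2.4, 0.2]
grip_width: 0.197
```

```bash
python3 -c "
from arc import *
rep()
for r in arc(268,6,10): print(r.tolist())"
```

```text
t 8.6 pos [ 0.5419 -0.2568  0.1733] phi -95.41 r 0.0536 Ft -6.22 Fr -1.86 Fz 0.21 w 17.13582819797917 q [-0.17  0.3   0.68  1.69 -0.2   1.23  0.34]
[-0.01, 0.13, 0.56]
[-0.01, 0.19, 0.54]
[-0.01, 0.25, 0.52]
[-0.01, 0.3, 0.49]
[-0.01, 0.35, 0.46]
[-0.01, 0.4, 0.42]
[-0.01, 0.44, 0.37]
[-0.01, 0.47, 0.33]
[-0.01, 0.51, 0.27]
[-0.01, 0.53, 0.22]
```

jog_arm([
  [0, 0, 0, -0.02, 0.13, 0.56, 0],
  [0, 0, 0, -0.01, 0.19, 0.54, 0],
  [0, 0, 0, -0.01, 0.25, 0.52, 0],
  [0, 0, 0, -0.01, 0.3, 0.49, 0],
  [0, 0, 0, -0.02, 0.35, 0.46, 0],
  [0, 0, 0, -0.01, 0.4, 0.42, 0],
  [0, 0, 0, -0.01, 0.44, 0.37, 0],
  [0, 0, 0, -0.02, 0.47, 0.33, 0],
])

```text
time: 9.6
position: [0.5831, -0.2424, 0.1745]
tool_rot: [0.171, 1.566, -0.175]
ft_force: [-5.9, -2.7, -0.8]
grip_width: 0.201
```

```bash
python3 -c "
from arc import *
rep()
for r in arc(316,4,10): print(r.tolist())"
```

```text
t 9.6 pos [ 0.5831 -0.2424  0.1745] phi -47.16 r 0.0531 Ft -6.19 Fr -2.01 Fz -0.76 w 17.44582156317872 q [-0.17  0.37  0.66  1.61 -0.23  1.25  0.31]
[-0.01, 0.33, 0.19]
[-0.01, 0.35, 0.16]
[-0.01, 0.36, 0.14]
[-0.01, 0.37, 0.11]
[-0.01, 0.37, 0.09]
[-0.01, 0.38, 0.06]
[-0.01, 0.38, 0.04]
[-0.01, 0.38, 0.01]
[-0.01, 0.38, -0.02]
[-0.01, 0.38, -0.04]
```

jog_arm([
  [0, 0, 0, -0.01, 0.33, 0.19, 0],
  [0, 0, 0, -0.01, 0.35, 0.16, 0],
  [0, 0, 0, -0.01, 0.36, 0.14, 0],
  [0, 0, 0, -0.01, 0.37, 0.11, 0],
])

```text
time: 10.1
position: [0.5925, -0.2309, 0.1751]
tool_rot: [0.17, 1.564, -0.176]
ft_force: [-3.1, -4.3, -2.5]
grip_width: 0.197
```

```bash
python3 -c "
from arc import *
rep()
for r in arc(332,4,20): print(r.tolist())"
```

```text
t 10.1 pos [ 0.5925 -0.2309  0.1751] phi -31.05 r 0.0532 Ft -5.28 Fr -0.41 Fz -2.47 w 17.150748762299294 q [-0.19  0.38  0.65  1.6  -0.23  1.25  0.29]
[-0.01, 0.37, 0.09]
[-0.01, 0.38, 0.06]
[-0.01, 0.38, 0.04]
[-0.01, 0.38, 0.01]
[-0.01, 0.38, -0.02]
[-0.01, 0.38, -0.04]
[-0.01, 0.38, -0.07]
[-0.01, 0.37, -0.1]
[-0.01, 0.36, -0.12]
[-0.01, 0.35, -0.15]
[-0.01, 0.34, -0.17]
[-0.01, 0.33, -0.2]
[-0.01, 0.32, -0.22]
[-0.01, 0.3, -0.24]
[-0.01, 0.28, -0.26]
[-0.01, 0.26, -0.28]
[-0.01, 0.24, -0.3]
[-0.01, 0.22, -0.31]
[-0.01, 0.2, -0.33]
[-0.01, 0.18, -0.34]
```

jog_arm([
  [0, 0, 0, 0, 0.37, 0.09, 0],
  [0, 0, 0, -0.01, 0.38, 0.06, 0],
  [0, 0, 0, -0.01, 0.38, 0.04, 0],
  [0, 0, 0, -0.01, 0.38, 0.01, 0],
])

```text
time: 10.6
position: [0.5986, -0.217, 0.1755]
tool_rot: [0.17, 1.562, -0.177]
ft_force: [-1.8, -6.1, -3.1]
grip_width: 0.199
```

jog_arm([
  [0, 0, 0, -0.01, 0.38, -0.02, 0],
  [0, 0, 0, -0.01, 0.38, -0.04, 0],
  [0, 0, 0, -0.01, 0.38, -0.07, 0],
])

```text
time: 10.98
position: [0.6006, -0.2055, 0.1759]
tool_rot: [0.169, 1.56, -0.177]
ft_force: [0.4, -5.6, -4.7]
grip_width: 0.197
```

```bash
python3 -c "
from arc import *
rep()"
```

```text
t 10.975 pos [ 0.6006 -0.2055  0.1759] phi -2.15 r 0.0536 Ft -5.6 Fr 0.61 Fz -4.67 w 17.17539784055491 q [-0.23  0.37  0.65  1.6  -0.23  1.24  0.24]
```

jog_arm([
  [0, 0, 0, 0, 0.37, -0.1, 0],
  [0, 0, 0, 0, 0.36, -0.12, 0],
  [0, 0, 0, 0, 0.35, -0.15, 0],
])

```text
time: 11.35
position: [0.6001, -0.1938, 0.1762]
tool_rot: [0.169, 1.558, -0.176]
ft_force: [2.6, -5.6, -4.0]
grip_width: 0.196
```

jog_arm([
  [0, 0, 0, 0, 0.34, -0.17, 0],
  [0, 0, 0, 0, 0.33, -0.2, 0],
  [0, 0, 0, -0.01, 0.32, -0.22, 0],
])

```text
time: 11.72
position: [0.5977, -0.1848, 0.1767]
tool_rot: [0.167, 1.554, -0.179]
ft_force: [6.9, -11.1, -7.6]
grip_width: 0.197
```

```bash
python3 -c "
from arc import *
rep()"
```

```text
t 11.725 pos [ 0.5977 -0.1848  0.1767] phi 20.25 r 0.0541 Ft -12.8 Fr 2.66 Fz -7.63 w 17.167753596183026 q [-0.26  0.34  0.64  1.63 -0.21  1.23  0.2 ]
```

jog_arm([
  [0, 0, 0, 0, 0, 0, 0],
  [0, 0, 0, 0, 0, 0, 0],
])

```text
time: 11.98
position: [0.5978, -0.1851, 0.1767]
tool_rot: [0.167, 1.554, -0.179]
ft_force: [5.7, -10.5, -6.6]
grip_width: 0.202
```

```bash
python3 -c "
from arc import *
rep()
for r in arc(384,2,3): print(r.tolist())"
```

```text
t 11.975 pos [ 0.5978 -0.1851  0.1767] phi 19.86 r 0.0541 Ft -11.81 Fr 1.79 Fz -6.63 w 17.590808922921294 q [-0.26  0.34  0.64  1.63 -0.21  1.23  0.2 ]
[-0.01, 0.15, -0.12]
[-0.01, 0.15, -0.12]
[-0.01, 0.14, -0.13]
```

jog_arm([
  [0, 0, 0, 0, 0.15, -0.12, 0],
  [0, 0, 0, 0, 0.08, -0.06, 0],
  [0, 0, 0, 0, 0, 0, 0],
])

```text
time: 12.35
position: [0.5971, -0.1832, 0.1768]
tool_rot: [0.167, 1.552, -0.18]
ft_force: [6.9, -10.8, -7.6]
grip_width: 0.195
```

```bash
python3 -c "
from arc import *
rep()"
```

```text
t 12.35 pos [ 0.5971 -0.1832  0.1768] phi 22.05 r 0.0541 Ft -12.56 Fr 2.32 Fz -7.62 w 16.9528899758033 q [-0.27  0.34  0.64  1.64 -0.21  1.23  0.19]
```

jog_arm([
  [0, 0, 0, 0, 0.15, -0.13, 0],
  [0, 0, 0, 0, 0, 0, 0],
])

```text
time: 12.6
position: [0.5965, -0.1819, 0.1769]
tool_rot: [0.166, 1.551, -0.181]
ft_force: [9.0, -13.0, -9.1]
grip_width: 0.196
```

```bash
python3 -c "
from arc import *
rep()
s=get_state()
im,d=get_image('wrist');cv2.imwrite('pics/w4.png',im[:,:,::-1]);rep()"
```

```text
t 12.6 pos [ 0.5965 -0.1819  0.1769] phi 23.61 r 0.054 Ft -15.49 Fr 3.02 Fz -9.05 w 17.02222974717309 q [-0.27  0.33  0.64  1.64 -0.2   1.22  0.19]
t 12.65 pos [ 0.5965 -0.1819  0.1769] phi 23.6 r 0.0541 Ft -14.35 Fr 3.22 Fz -8.01 w 17.641428841012857 q [-0.27  0.33  0.64  1.64 -0.2   1.22  0.19]
```

View pics/w4.png

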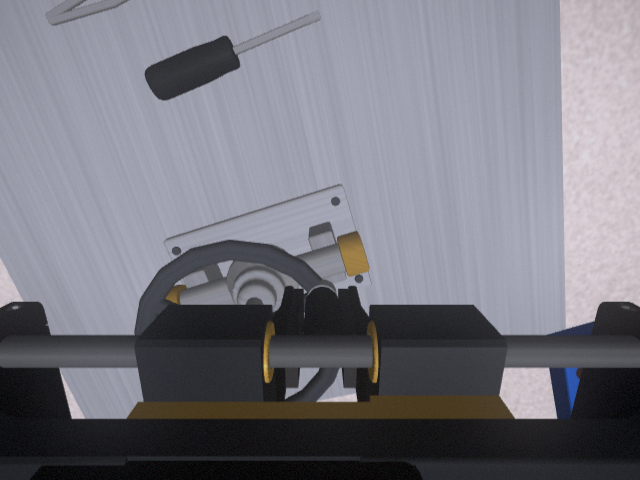

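The stop is firm. Measured force climbed to about 14–15 N while the wheel barely moved, and the fingers still hold the grip at about (320,290). Next I'll wind back. The bush unwinds about 15°, then 90° of spindle plus about 6° of lag, so the grip should read about -87°.

```bash
python3 -c "
from arc import *
for r in arc(28,-8,15): print(r.tolist())"
```

```text
[0.03, -0.62, 0.46]
[0.03, -0.67, 0.37]
[0.03, -0.72, 0.27]
[0.03, -0.75, 0.17]
[0.02, -0.76, 0.06]
[0.02, -0.77, -0.04]
[0.02, -0.75, -0.15]
[0.02, -0.72, -0.25]
[0.02, -0.68, -0.35]
[0.02, -0.63, -0.44]
[0.01, -0.56, -0.53]
[0.01, -0.48, -0.6]
[0.01, -0.39, -0.66]
[0.01, -0.3, -0.71]
[0.01, -0.19, -0.74]
```

jog_arm([
  [0, 0, 0, 0.03, -0.62, 0.46, 0],
  [0, 0, 0, 0.03, -0.67, 0.37, 0],
  [0, 0, 0, 0.03, -0.72, 0.27, 0],
  [0, 0, 0, 0.03, -0.75, 0.17, 0],
  [0, 0, 0, 0.02, -0.76, 0.06, 0],
  [0, 0, 0, 0.02, -0.77, -0.04, 0],
  [0, 0, 0, 0.02, -0.75, -0.15, 0],
])

```text
time: 13.52
position: [0.5957, -0.2248, 0.1752]
tool_rot: [0.172, 1.559, -0.166]
ft_force: [5.2, 4.3, 1.6]
grip_width: 0.2
```

```bash
python3 -c "
from arc import *
rep()"
```

```text
t 13.525 pos [ 0.5957 -0.2248  0.1752] phi -23.61 r 0.0532 Ft 6.01 Fr 3.1 Fz 1.65 w 17.418839543637464 q [-0.19  0.37  0.65  1.6  -0.24  1.25  0.29]
```

Measured -23.6°, so about 63° remains. Continuing.

jog_arm([
  [0, 0, 0, 0.02, -0.72, -0.25, 0],
  [0, 0, 0, 0.02, -0.68, -0.35, 0],
  [0, 0, 0, 0.02, -0.63, -0.44, 0],
  [0, 0, 0, 0.01, -0.56, -0.53, 0],
  [0, 0, 0, 0.01, -0.48, -0.6, 0],
  [0, 0, 0, 0.01, -0.39, -0.66, 0],
  [0, 0, 0, 0.01, -0.3, -0.71, 0],
  [0, 0, 0, 0.01, -0.16, -0.6, 0],
  [0, 0, 0, 0, 0, 0, 0],
])

```text
time: 14.65
position: [0.5456, -0.2568, 0.1739]
tool_rot: [0.171, 1.559, -0.171]
ft_force: [5.1, -0.5, -0.3]
grip_width: 0.197
```

```bash
python3 -c "
from arc import *
rep()"
```

```text
t 14.65 pos [ 0.5456 -0.2568  0.1739] phi -91.47 r 0.0533 Ft 5.08 Fr 0.34 Fz -0.26 w 17.098367805855744 q [-0.17  0.3   0.68  1.69 -0.2   1.22  0.34]
```

jog_arm([
  [0, 0, 0, 0, 0.03, 0.15, 0],
  [0, 0, 0, 0, 0.03, 0.15, 0],
  [0, 0, 0, 0, 0.02, 0.1, 0],
  [0, 0, 0, 0, 0, 0, 0],
])

```text
time: 15.15
position: [0.5481, -0.2571, 0.1734]
tool_rot: [0.172, 1.564, -0.171]
ft_force: [3.4, 0.8, 3.0]
grip_width: 0.195
```

```bash
python3 -c "
from arc import *
rep()"
```

```text
t 15.15 pos [ 0.5481 -0.2571  0.1734] phi -88.83 r 0.0536 Ft 3.39 Fr -0.75 Fz 2.97 w 17.000516880249393 q [-0.17  0.31  0.68  1.68 -0.21  1.23  0.34]
```

jog_arm([
  [0, 0, 0, 0, 0.06, 0.25, 0],
  [0, 0, 0, 0, 0, 0, 0],
  [0, 0, 0, 0, 0, 0, 2.2],
  [0, 0, 0, 0, 0, 0, 3],
  [0, 0, 0, 0, 0, 0, 4],
  [0, 0, 0, 0, 0, 0, 5],
  [0, 0, 0, 0, 0, 0, 5],
])

```text
time: 16.02
position: [0.5503, -0.2573, 0.173]
tool_rot: [0.172, 1.564, -0.172]
ft_force: [-0.7, -0.3, -0.3]
grip_width: 0.547
```

```bash
python3 -c "
from arc import *
rep()
im,d=get_image('wrist');cv2.imwrite('pics/w5.png',im[:,:,::-1])"
```

```text
t 16.025 pos [ 0.5503 -0.2573  0.173 ] phi -86.49 r 0.0539 Ft -0.69 Fr 0.3 Fz -0.3 w 47.555605788856774 q [-0.16  0.32  0.68  1.67 -0.21  1.23  0.34]
```

View pics/w5.png

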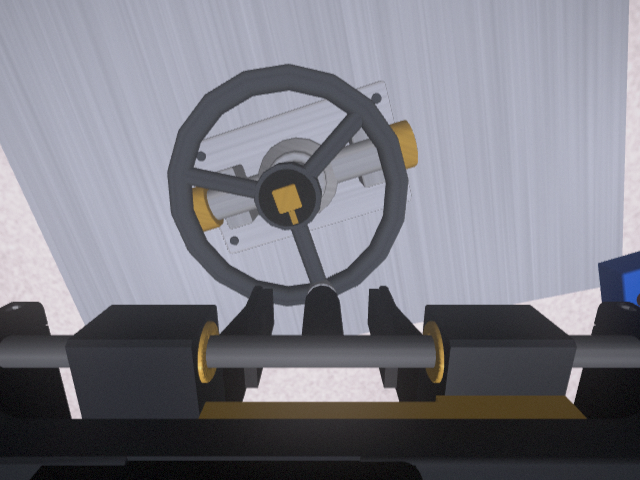

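The wrist view shows the grip free at (322,320), between fingers at 262 and 378. The nut's pointer lines up with the spoke, so the bush is relaxed. Lifting straight up.

jog_arm([
  [0, 0, 0, -1, 0, 0, 5],
  [0, 0, 0, -2, 0, 0, 5],
  [0, 0, 0, -3, 0, 0, 5],
  [0, 0, 0, -3, 0, 0, 5],
  [0, 0, 0, -3, 0, 0, 5],
  [0, 0, 0, -1, 5, 0, 5],
  [0, 0, 0, 0, 5, 0, 5],
  [0, 0, 0, 0, 5, 0, 5],
  [0, 0, 0, 0, 3, 0, 5],
  [0, 0, 0, 0, 0, 0, 5],
])

```text
time: 17.32
position: [0.5905, -0.078, 0.3045]
tool_rot: [0.168, 1.563, -0.166]
ft_force: [-0.8, -0.5, -0.4]
grip_width: 0.578
```

```bash
python3 - <<'E'
from arc import *
rep()
cen={};gt={}
for n,(x0,y0,x1,y1) in dict(top=(435,225,475,285),scene=(165,245,215,305)).items():
    im,d=get_image(n);cv2.imwrite(f"pics/{n}9.png",im[:,:,::-1])
    hsv=cv2.cvtColor(im,cv2.COLOR_RGB2HSV);m=cv2.inRange(hsv,(10,120,60),(35,255,255));mm=m*0;mm[y0:y1,x0:x1]=m[y0:y1,x0:x1]
    nn,l,st,ce=cv2.connectedComponentsWithStats(mm);print(n,st[1:].tolist(),ce[1:].round(1).tolist())
    P=cloud(n,d);G=P[(im.max(2)<75)&(d>0)&(P[...,2]>.15)&(P[...,2]<.21)&(np.hypot(P[...,0]-.547,P[...,1]+.2035)<.08)]
    if len(G): print('grip',G.mean(0).round(4),'top',np.percentile(G[:,2],90).round(4))
    for k in range(1,nn):
        if st[k,4]>40: print(' nut depth',np.median(P[l==k],0))
    old=np.load(f"pics/{n}0.npz")['im'];df=cv2.absdiff(old,im).max(2)
    print('diff rows',[(q[:4].tolist()) for q in cv2.connectedComponentsWithStats((df>40).astype(np.uint8))[2][1:] if q[4]>30])
E
```

```text
t 17.325 pos [ 0.5905 -0.078   0.3045] phi 70.91 r 0.1328 Ft 0.6 Fr -0.74 Fz -0.41 w 50.27367416385876 q [-0.42  0.2   0.59  1.52 -0.11  1.46 -0.03]
top [] []
diff rows [[0, 0, 640, 480], [420, 221, 32, 44], [457, 221, 30, 51], [451, 246, 9, 14], [424, 265, 55, 25]]
scene [[180, 271, 16, 12, 122], [165, 287, 5, 6, 22]] [[187.7, 276.3], [166.5, 289.2]]
grip [ 0.5567 -0.2595  0.1763] top 0.1942
 nut depth [ 0.54725656 -0.20459715  0.14475298]
diff rows [[134, 0, 11, 12], [208, 0, 149, 173], [55, 14, 23, 61], [140, 14, 16, 63], [98, 23, 11, 13], [123, 58, 17, 15], [71, 76, 14, 21], [137, 247, 98, 58], [188, 255, 40, 52], [154, 258, 28, 20], [177, 260, 20, 20], [186, 278, 11, 8], [217, 281, 13, 17], [216, 287, 22, 25], [180, 292, 16, 7], [169, 305, 36, 7], [150, 306, 23, 14], [178, 312, 33, 9]]
```

View pics/top9.png

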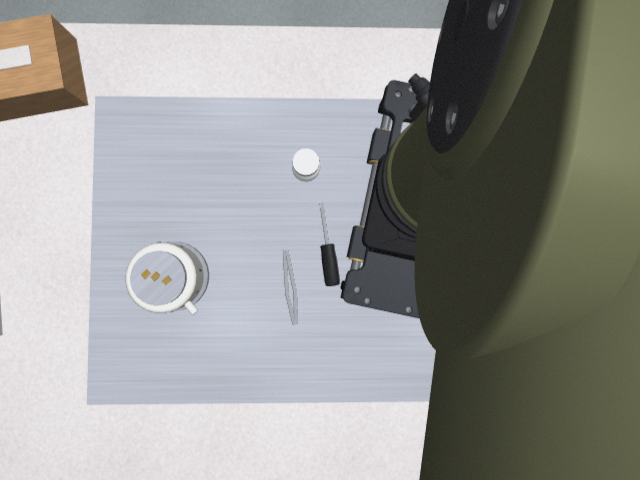

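View pics/scene9.png

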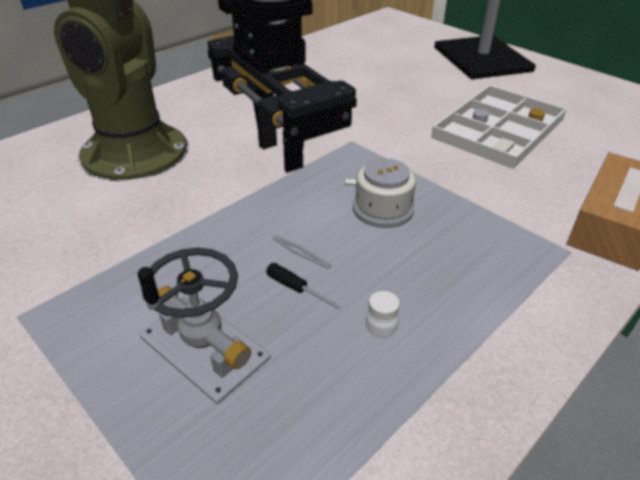

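The wheel now stands with its grip at about -80°, a quarter turn back from the stop. The nut is 6.2 mm higher than at the start, against about 6.3 mm expected from the angles. The loose things haven't moved and the hand is clear, so I'm handing in.

```bash
python3 -c "
from bench import *
print(get_state()['qd'].round(4));print(close_job())"
```

```text
[ 0.0201 -0.0006  0.0213  0.0078  0.0009 -0.0047 -0.0014]
the job is handed in; nothing more can be done
None
```

I opened the valve to its stop, wound it back about a quarter of a turn, let go and handed the job in at about 17 s; no verdict is reported.

**Opening:** I gripped the crank grip and wound the wheel anticlockwise about one turn, following it as it rose. The thread took 5–7 N at the grip, a little over the stated 4–6 N. At the stop the force climbed from about 12 N to 14–15 N (one reading of 15.5 N) over about 4 mm of grip travel. That is slightly under the stated 1 N per mm.

**Winding back:** I turned the wheel back until the spindle was about 90° from the stop, eased off the load and opened the fingers. I then lifted clear.

**Last checks:**
- **Wheel position:** the nut stands 6.2 mm above where it started by camera depth, against about 6.3 mm expected from the angles. The grip is at about -80°, roughly 89° back from the stop.
- **Bush:** the nut's pointer lined up with the grip spoke after release, so the bush is relaxed.
- **Other things:** the jar, tweezers and screwdriver look unmoved in the final pictures.
- **Not confirmed:** the arm hid the valve from the top camera at the end, so the final height rests on the scene camera alone.

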